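# Short spin on the bench centrifuge

## Task

Spin the tubes down in the small white centrifuge, only pushing with the fingertips and in this order: push its lid down until it is fully shut, press the raised end of the rocker switch down to switch on, press the square key fully down and let it come up again, then press the round key fully down and keep it down. Leave the narrow bar key alone, pick nothing up, and do not disturb the things lying about. The program finishes while the fingers are still holding the round key down.

Things in the scene. Friction and masses are not known exactly. Their poses are not given: they have to be found in the camera images.
- centrifuge: White bench centrifuge, 262 (x) x 250 (y) x 112 mm high with the lid shut, fixed to the worktop. Origin: centre of its underside; -x is the front, towards the robot. A flat key deck 60 mm above the worktop spans x = -131 to -40 mm; behind it stands the rotor housing, 98 mm high, x = -40 to +130 mm, with the lid on top.
- lid (a joint): Angle of the lid about its hinge, rad: 0 = fully shut, grows as the front of the lid rises; starts part open, 0.25 to 0.5, and stays where it is left (stiff hinge, about 0.2 N m to push it down). Counts as shut below 0.05.
- lid_press (a point): Point on the top face of the lid, on its centre line, 105 mm from the hinge line; moves with the lid. The lid is a 12 mm thick plate, 158 x 246 mm, with a dark round window, and reaches 50 mm farther forward than this point. Site x points from the front to the hinge, y along the hinge, z out of the lid's top.
- lid_hinge (a point): Centre of the lid's hinge line at the back of the centrifuge, 98 mm above the worktop; the hinge line is the y axis of this frame, its x axis points to the back. With the lid shut, the lid's top face is 14 mm above this point.
- rocker (a joint): Angle of the black rocker switch, rad: 0 = off (the end towards the front, with a small white dot, stands up), 0.36 = on (that end fully down, level). It stays where it is left; about 2.5 N at the raised end moves it. Counts as on above 0.27.
- rocker_press (a point): Point on the top of the rocker's front half, 15 mm in front of its pivot, where to press; moves with the rocker and drops about 5 mm from off to on. The rocker is 42 mm long (front to back) and 24 mm wide; its top stands 12 to 20 mm above the deck.
- square_key (a joint): Travel of the square key, m: 0 = up, 0.006 = fully down, springs back (1.4 N to start, 4 N fully down). Counts as pressed above 0.004.
- square_top (a point): Centre of the top of the grey square key, 26 x 26 mm, 13 mm above the deck; z up; moves with the key.
- round_key (a joint): Travel of the round key, m: 0 = up, 0.006 = fully down, springs back (1.4 N to start, 4 N fully down). Counts as pressed above 0.004.
- round_top (a point): Centre of the top of the grey round key, 28 mm in diameter, 13 mm above the deck; z up; moves with the key.
- bar_key (a joint): Travel of the bar key (lid release, not wanted), m: 0 = up, 0.006 = fully down, springs back like the others. Leave it alone.
- bar_top (a point): Centre of the top of the grey narrow bar key, 44 mm front to back and 14 mm wide, 13 mm above the deck; z up.
- round_base: Fixed black bezel of the round key, one control with it; origin on the deck below the key's centre. The deck carries one row of four controls at centrifuge x = -88 mm, y = -87, -29, +29, +87 mm: round key, square key, bar key and rocker, in an order that changes from run to run, all with the centrifuge's yaw.
- tube_rack: White tube rack, 60 x 172 x 47 mm, loose, beside the right (-y) side of the centrifuge. Origin: centre of its underside. Bystander.
- tweezers: Steel forceps, 12 x 116 x 8 mm, loose, lying in front of the centrifuge. Bystander.
- tube_a: Pale microtube, 17 x 39 x 13 mm, loose, lying in front of the centrifuge. Bystander.
- pen: Marker pen, 13 x 130 x 14 mm, loose, lying along the left (+y) side of the centrifuge. Bystander.
- timer: White bench timer, 58 x 72 x 21 mm, loose, on the right of the worktop. Bystander; its own buttons are no part of the job.
- dish: Petri dish, 90 mm across, 15 mm high, loose, on the left. Bystander.

How it is judged:
On the way, in this order (a step that is already met when the one before it is completed fails the run):
1. the lid is fully shut (value of joint lid below 0.05 rad), for 0.1 s.
2. the rocker switch is on, the lid still shut (value of joint rocker above 0.27 rad and value of joint lid below 0.05 rad), for 0.1 s.
3. the square key is pressed fully down (all of step 2 and value of joint square_key above 0.004 m), for 0.05 s.
4. the square key has come up again (all of step 2 and value of joint square_key below 0.0015 m), for 0.05 s.
5. the round key is held fully down by the fingers (all of step 4 and value of joint round_key above 0.004 m), for 0.2 s.
At the end, for the whole second after the job is handed in: Lid shut (under 0.05 rad), rocker on (over 0.27 rad), round key held down (over 4 mm of its 6 mm) by the fingers with more than 1 N, square and bar keys up, every loose thing within 20 mm of where it lay (all of step 5 and contact force between the fingers and round_base above 1 N and value of joint bar_key below 0.0015 m and distance of each of tube_rack, tweezers, tube_a, pen, timer, dish from where it was at the start of the episode below 0.02 m); the arm keeps its last pose, push and grip.
It fails at once if the bar key is pressed (more than 2.5 mm) (value of joint bar_key above 0.0025 m).
It fails at once if the rocker is switched on while the lid is not shut, or the lid reopened (value of joint rocker above 0.27 rad and value of joint lid above 0.08 rad).
It fails at once if the square or the round key is pressed before lid and rocker are done (value of joint any of square_key, round_key above 0.003 m and (value of joint lid above 0.08 rad or value of joint rocker below 0.2 rad)).
It fails at once if the lid is lifted farther open (value of joint lid above 0.6 rad).
It fails at once if a loose thing is pushed away or picked up (distance of any of tube_rack, tweezers, tube_a, pen, timer, dish from where it was at the start of the episode above 0.02 m).
It also fails if it takes over 45 s, if anything falls off the work surface, if the arm or the gripper's body presses on something with over 40 N, if the wrist force passes 120 N, or if a joint passes its speed limit or range.

## Robot

A 6-joint arm with a two-finger parallel gripper is mounted at the origin on a cart in front of the work surface, level with it; the furniture and walls round the work are solid. World frame = base frame: x ahead of the robot, y to its left, z up, the work surface at z = 0. Lengths are in m, angles in rad, forces in N, time in s.
With the tool pointing down it reaches from about 0.375 to 0.975 m from the base axis. Payload 3.8 kg.
Tool frame: the origin (TCP) lies at the very end of the fingers, on their centre line; the grasp point (between the pads) lies 19 mm behind it; z points along the fingers, y is the direction in which the jaws open and shut (so a half turn about z gives the same grasp; the last joint's range is limited). The gripper opens to 85 mm and grips with 20 to 120 N. Pads are 22 mm wide; open, the fingers measure 114 mm over their backs; the gripper's body (76 mm by 85 mm) begins 54 mm behind the grasp point. The pads swing forward as they close: fully open they stand 13 mm farther back than shut.
Start: joints at [-1.358, 0.264, 1.604, -0, 1.274, -0.037], TCP at [0.167, -0.654, 0.231] pointing down, gripper open.
Joint ranges: [-2.63, 2.63], [-0.94, 2.18], [0.31, 2.57], [-1.31, 4.45], [0, 2.66], [-2.55, 2.55]. Speed limits (rad/s): [2.57, 2.57, 3.14, 3.14, 3.14, 3.14].

## Interface

Orientations are given as a rotation vector (axis times angle).
In Python, from workcell import status, read_camera, camera_info, order gives the robot as it stands.
- The arm moves only by the tool move_arm, never from a script. Its argument "deltas" is a list of rows, each a list of 3 entries, a list of its own where there are three numbers: the turn, a rotation vector about the world's x, y, z as a fraction of full scale, then the shift along the world's x, y, z as a fraction of full scale, then the closure, from -1 (fully open) to 1 (shut), so that 0 is half open. A call has 1 to 20 rows; each row is the pose to reach, as a shift and turn from the pose commanded when the call began; what a row does not reach only later rows make up. Full scale, the value 1, is 0.1 m for a shift and pi/2 rad for a turn. A row lasts 1/8 s, in which the tool goes at most 62.5 mm and 10.7 degrees, less where a joint would pass 70% of its speed; a pose out of reach is approached as far as the arm can. A call with a number of a shift or a turn outside -1 to 1 is refused whole. A call with a gripper value outside its range is refused whole. The fingers move at their own pace and stop on an object; "grip_force" is the grip in N (left out, the last holds). Time passes only in rows, so rows that repeat a pose let the fingers close. It gives the time, the measured TCP pose, the force and the opening at its end, in the units of the state.
- status.read_state(): the state, without advancing time (a new reading comes with each control period).
- read_camera(name): name is "scene" or "top" or "wrist"; returns (picture, depth): 480x640x3 uint8, red, green, blue; 480x640 float32, m along the optical axis (not along the pixel's ray), 0 where there is no reading.
- camera_info(name): a dict with "K" (3x3 intrinsics, pixels), "R" (3x3) and "t" (3): a world point X has camera coordinates R X + t. Camera axes: x right, y down, z forward; pixel columns grow to the right and rows downward; lengths in m; the calibration is good to about 2 mm. The wrist camera is an equidistant fisheye: a pixel r from the principal point sees the ray r / f radians off the axis. A picture is of the moment at which its call begins: read the wrist's pose just before it. camera_info takes no time and is no camera call; for the wrist camera it gives the pose at the moment of the call.
- order.finish_job(): hands the job in, once; it reports no verdict.
The state is a dict: "time": time; "q": joint angles; "joint_vel": joint speeds; "joint_torque": joint torques, N m; "tool_pos": TCP position; "tcp_rot": TCP orientation; "wrist_force": force on the tool from outside, world axes, zero at the start; "torque": the same for the moment, N m; "width": opening from 0.0 (shut) to 1.0 (fully open).
Only numpy, scipy, OpenCV 4.12 (cv2) and the standard library are available. Lean on these libraries where they do the work, as an engineer would, in place of code of your own. Each camera call takes 0.05 s, during which the arm holds its last target. There are 200 camera calls.

## Working session

There is one attempt and no reset: what is moved stays moved. The work goes in short steps, Python scripts to look and compute and a tool call to move; the robot and the scene stay as the last step left them, time stands still between calls to the robot, and variables do not carry over. Pictures are saved under pics/ and viewed, about 8 in all and at most 12, crops included, and the job is handed in when it is done.

Besides the shell and the picture viewer there is one more tool, called after "Emit:" as name(argument=value, ...) on one line, values as JSON. move_arm: Moves the arm, as the interface text tells. Its arguments: {"type":"object","properties":{"deltas":{"type":"array","items":{"type":"array"}},"grip_force":{"type":"number"}},"required":["deltas"]}

```bash
mkdir -p pics; ls
cat > h.py <<'E'
import numpy as np, cv2
from workcell import status, read_camera, camera_info, order
def world(name,depth,info=None):
    i=info or camera_info(name);K=np.array(i["K"]);R=np.array(i["R"]);t=np.array(i["t"])
    v,u=np.mgrid[:480,:640]
    c=np.stack([(u-K[0,2])/K[0,0]*depth,(v-K[1,2])/K[1,1]*depth,depth],-1)
    return (c-t)@R
E
python3 - <<'E'
from h import *
s=status.read_state();print(s)
for n in("scene","top"):
    p,d=read_camera(n);np.savez(n,p=p,d=d);cv2.imwrite(f"pics/{n}.png",p[:,:,::-1]);print(camera_info(n))
E
```

```text
pics
{'time': 0.0, 'q': array([-1.35789149e+00,  2.64776045e-01,  1.60540755e+00, -1.06286580e-05,
        1.27365180e+00, -3.69336467e-02]), 'joint_vel': array([-6.74148076e-06, -2.31141764e-04, -7.29126045e-04,  1.28978133e-03,
        7.17405629e-04, -1.04573711e-03]), 'joint_torque': array([ 1.31790737e-03, -5.15103793e+01, -3.67315686e+01,  5.09155871e-04,
        1.28400960e-02,  6.58528933e-06]), 'tool_pos': array([ 0.16671001, -0.65333374,  0.22992845]), 'tcp_rot': array([-3.11489612e+00, -3.91152109e-01,  3.25229978e-04]), 'wrist_force': array([ 0.6721802 , -0.32208676, -0.17459624]), 'torque': array([ 0.01891592,  0.02097767, -0.001106  ]), 'width': 1.001634322953112}
{'K': array([[537.20453465,   0.        , 318.34824419],
       [  0.        , 537.20453465, 227.81454957],
       [  0.        ,   0.        ,   1.        ]]), 'R': array([[ 0.77288966, -0.63450635,  0.0065781 ],
       [-0.27055052, -0.33889828, -0.90108289],
       [ 0.57397212,  0.69465794, -0.43359699]]), 't': array([-0.44042004,  0.22783185,  1.12078354])}
{'K': array([[493.47280634,   0.        , 321.09171615],
       [  0.        , 493.47280634, 236.09425135],
       [  0.        ,   0.        ,   1.        ]]), 'R': array([[-5.85236416e-04, -9.99998503e-01, -1.62824557e-03],
       [-9.93372829e-01,  7.68499933e-04, -1.14934032e-01],
       [ 1.14935111e-01,  1.55019133e-03, -9.93371792e-01]]), 't': array([-0.02482606,  0.5814622 ,  1.18184475])}
```

View pics/top.png

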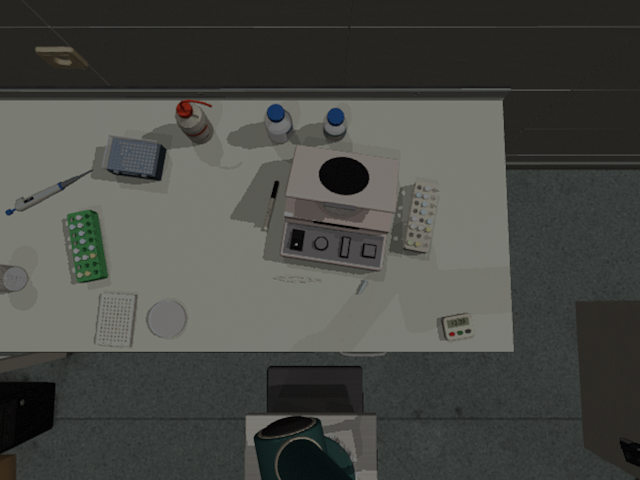

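View pics/scene.png

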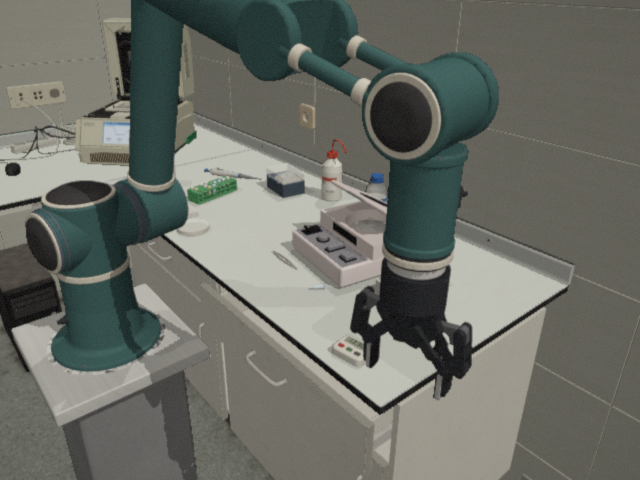

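The top view shows the control row running left to right: rocker (297,240), round (321,243), bar (345,247), square (369,250). The lid is part open, with its window at (344,176). Next I'll turn these into world positions.

Run:
```python
from h import *
f=np.load("top.npz");W=world("top",f["d"])
P={}
for n,(u,v) in dict(rocker=(297,240),rockfront=(295,247),round=(321,243),bar=(345,247),square=(369,250),lidFL=(291,190),lidFR=(391,206),lidF=(342,200),lidBL=(300,152),lidBR=(395,162),housTop=(340,214)).items():
    w=np.median(W[v-2:v+3,u-2:u+3].reshape(-1,3),0);P[n]=w;print(n,w.round(4))
# lid plane
q=W[155:200,300:390].reshape(-1,3);q=q[(q[:,2]>.11)&(q[:,2]<.2)]
c=np.median(q,0);A=np.c_[q[:,:2],np.ones(len(q))];s=np.linalg.lstsq(A,q[:,2],rcond=None)[0];r=A@s-q[:,2];k=abs(r)<.004;s=np.linalg.lstsq(A[k],q[k,2],rcond=None)[0]
print("lid slope",s,np.arctan(np.hypot(*s[:2])),"heading",np.arctan2(-s[1],-s[0]))
# known row geometry: fit yaw+origin
ys=np.array([87,29,-29,-87])/1000;X=np.array([P[n][:2] for n in("rocker","round","bar","square")])
dv=np.polyfit(ys,X[:,0],1)[0],np.polyfit(ys,X[:,1],1)[0];yaw=np.arctan2(-dv[0],dv[1]);print("spacing",np.hypot(*dv),"yaw",yaw)
R=np.array([[np.cos(yaw),-np.sin(yaw)],[np.sin(yaw),np.cos(yaw)]]);o=np.mean(X-np.c_[0*ys-.088,ys]@R.T,0);print("origin",o)
for y in ys: print((o+R@[-.088,y]).round(4))
# housing edge check: lid front extents
# refine: deck front extents
m=(W[...,2]>.05)&(W[...,2]<.075)&(np.hypot(W[...,0]-X[:,0].mean(),W[...,1]-X[:,1].mean())<.25)
l=(W[m][:,:2]-o)@R;print("deck ext",np.percentile(l,[.5,99.5],axis=0))
m=(W[...,2]>.09)&(W[...,2]<.3)&(np.hypot(W[...,0]-o[0]-.05,W[...,1]-o[1])<.2)
w=W[m];l=(w[:,:2]-o)@R;print("top ext",np.percentile(l,[.5,99.5],axis=0),w[:,2].max())
g=np.c_[l,w[:,2]];h=g[(abs(g[:,1])<.03)]
for a in np.arange(-.06,.14,.02):
    z=h[(h[:,0]>a)&(h[:,0]<a+.02),2]
    if len(z):print(a.round(3),np.median(z).round(4))
```

```text
rocker [0.5677 0.0321 0.0733]
rockfront [0.5504 0.0366 0.077 ]
round [ 0.56   -0.0251  0.0719]
bar [ 0.5506 -0.0821  0.0741]
square [ 0.5436 -0.1391  0.0729]
lidFL [0.6669 0.0405 0.1774]
lidFR [ 0.6306 -0.178   0.1786]
lidF [ 0.6433 -0.0711  0.1802]
lidBL [0.7685 0.0237 0.1212]
lidBR [ 0.7459 -0.1981  0.1152]
housTop [ 0.6297 -0.0706  0.0732]
lid slope [-0.53288662  0.08238419  0.52908196] 0.4945270777691338 heading -0.15338550503672235
spacing 0.9940384894582377 yaw -0.1421198319741985
origin [ 0.6426137  -0.06600864]
[0.5678 0.0326]
[ 0.5596 -0.0248]
[ 0.5514 -0.0823]
[ 0.5432 -0.1397]
deck ext [[-0.13087405 -0.12485214]
 [ 0.00836134  0.12277925]]
top ext [[-0.04062908 -0.12399498]
 [ 0.22209579  0.15927787]] 0.18827696655664258
-0.06 0.0918
-0.04 0.0978
-0.02 0.182
0.0 0.1759
0.02 0.1657
0.04 0.1549
0.06 0.1438
0.08 0.1331
0.1 0.1226
0.12 0.1129
```

The lid is at 0.49 rad and the centrifuge origin is about (0.643, -0.066) with yaw about -0.145. The row positions are:

| Control | World x, y |
|---|---|
| rocker | 0.568, 0.033 |
| round | 0.560, -0.025 |
| bar | 0.551, -0.082 |
| square | 0.543, -0.140 |

I'll close the fingers and travel high to above the lid.

Emit:
move_arm(deltas=[[[0, 0, -0.08], [0, 0.4, 0.4], 1], [[0, 0, -0.16], [0.3, 0.8, 0.8], 1], [[0, 0, -0.25], [0.6, 1, 1], 1], [[0, 0, -0.25], [0.6, 1, 1], 1]], grip_force=40)

```text
time: 0.6
tool_pos: [0.2289, -0.5536, 0.3341]
tcp_rot: [3.13, -0.219, 0.004]
wrist_force: [0.5, -0.6, -0.3]
width: 0.138
```

Emit:
move_arm(deltas=[[[0, 0, 0], [0.5, 0.5, 0], 1], [[0, 0, 0], [1, 1, 0], 1], [[0, 0, 0], [1, 1, 0], 1]])

```text
time: 0.98
tool_pos: [0.3279, -0.452, 0.3297]
tcp_rot: [-3.132, 0.218, 0.002]
wrist_force: [-0.6, -0.7, 0.7]
width: 0.002
```

Emit:
move_arm(deltas=[[[0, 0, 0], [0.5, 0.5, 0], 1], [[0, 0, 0], [1, 1, 0], 1], [[0, 0, 0], [1, 1, 0], 1]])

```text
time: 1.35
tool_pos: [0.4279, -0.3526, 0.3301]
tcp_rot: [-3.133, 0.219, 0.002]
wrist_force: [-0.4, -0.2, -0.8]
width: -0.002
```

Emit:
move_arm(deltas=[[[0, 0, 0], [0.5, 0.5, 0], 1], [[0, 0, 0], [1, 1, 0], 1], [[0, 0, 0], [1, 1, 0], 1]])

```text
time: 1.72
tool_pos: [0.528, -0.2532, 0.3301]
tcp_rot: [-3.134, 0.22, 0.002]
wrist_force: [0.5, -1.1, 0.5]
width: -0.002
```

Emit:
move_arm(deltas=[[[0, 0, 0], [0.5, 0.5, 0], 1], [[0, 0, 0], [1, 1, 0], 1], [[0, 0, 0], [1, 1, 0], 1]])

```text
time: 2.1
tool_pos: [0.628, -0.1535, 0.3299]
tcp_rot: [3.134, -0.221, -0.003]
wrist_force: [-0.8, -0.5, 0.3]
width: -0.004
```

Emit:
move_arm(deltas=[[[0, 0, 0], [0.1, 0.5, 0], 1], [[0, 0, 0], [0.14, 0.88, -0.4], 1], [[0, 0, 0], [0.14, 0.88, -0.9], 1], [[0, 0, 0], [0.14, 0.88, -1], 1], [[0, 0, 0], [0.14, 0.88, -1], 1]])

```text
time: 2.72
tool_pos: [0.6403, -0.0678, 0.231]
tcp_rot: [3.133, -0.227, -0.002]
wrist_force: [-0.0, 0.5, 1.0]
width: 0.004
```

Run:
```python
from h import *
p,d=read_camera("top");W=world("top",d);cv2.imwrite("pics/t2.png",cv2.resize(p[120:290,250:450,::-1],None,fx=3,fy=3))
print(status.read_state()["tool_pos"])
```

```text
[ 0.64142212 -0.06780638  0.23279649]
```

View pics/t2.png

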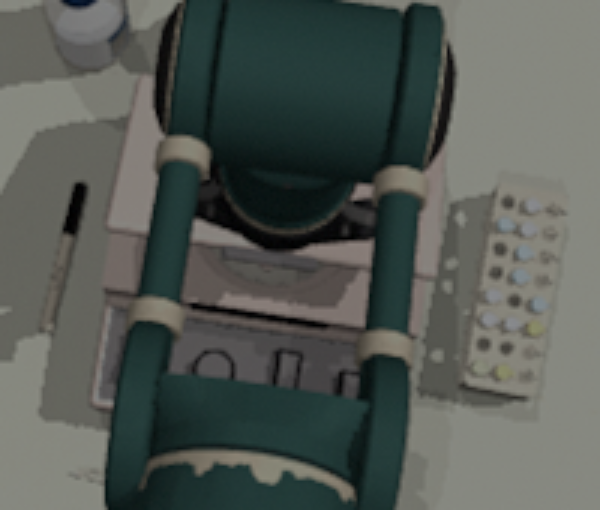

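The arm hides the lid from above, but the fingers are over its centre line. Next I push the lid down.

Emit:
move_arm(deltas=[[[0, 0, 0], [0, 0, -0.3], 1], [[0, 0, 0], [0, 0, -0.5], 1], [[0, 0, 0], [0, 0, -0.6], 1], [[0, 0, 0], [0, 0, -0.7], 1], [[0, 0, 0], [0, 0, -0.8], 1], [[0, 0, 0], [0, 0, -0.9], 1], [[0, 0, 0], [0, 0, -1], 1], [[0, 0, 0], [0, 0, -1], 1]])

```text
time: 3.78
tool_pos: [0.6401, -0.0659, 0.1298]
tcp_rot: [-3.133, 0.224, 0.003]
wrist_force: [0.4, 0.3, -0.1]
width: -0.004
```

Emit:
move_arm(deltas=[[[0, 0, 0], [0, 0, -0.08], 1], [[0, 0, 0], [0, 0, -0.14], 1], [[0, 0, 0], [0, 0, -0.18], 1], [[0, 0, 0], [0, 0, -0.18], 1]])

```text
time: 4.28
tool_pos: [0.6407, -0.066, 0.1127]
tcp_rot: [-3.134, 0.224, 0.001]
wrist_force: [0.4, 0.7, -0.3]
width: -0.004
```

Emit:
move_arm(deltas=[[[0, 0, 0], [0, 0, -0.03], 1], [[0, 0, 0], [0, 0, -0.05], 1], [[0, 0, 0], [0, 0, -0.06], 1], [[0, 0, 0], [0, 0, -0.06], 1]])

```text
time: 4.78
tool_pos: [0.6413, -0.0661, 0.1118]
tcp_rot: [3.133, -0.224, 0.002]
wrist_force: [-9.5, 0.5, 19.8]
width: -0.001
```

Contact came at z = 0.112 with 20 N up, so the lid is shut. Next I lift and move above the rocker.

Emit:
move_arm(deltas=[[[0, 0, 0], [0, 0, 0.2], 1], [[0, 0, 0], [0, 0, 0.5], 1], [[0, 0, 0], [-0.4, 0.5, 0.5], 1], [[0, 0, 0], [-0.88, 1, 0.5], 1], [[0, 0, 0], [-0.88, 1, 0.5], 1], [[0, 0, 0], [-0.88, 1, 0.5], 1]])

```text
time: 5.52
tool_pos: [0.5533, 0.0343, 0.158]
tcp_rot: [3.134, -0.222, 0.003]
wrist_force: [0.7, -0.6, 0.4]
width: 0.001
```

Run:
```python
from h import *
s=status.read_state();print(s["tool_pos"],s["wrist_force"])
i=camera_info("wrist");p,d=read_camera("wrist");np.savez("w1",p=p,d=d,K=i["K"],R=i["R"],t=i["t"])
q,e=read_camera("scene");cv2.imwrite("pics/ws.png",np.hstack([cv2.resize(p,(400,300)),cv2.resize(q[160:340,240:480],(400,300))])[:,:,::-1])
q,e=read_camera("top");W=world("top",e);o=np.array([.6426,-.066]);y=-.145
R=np.array([[np.cos(y),-np.sin(y)],[np.sin(y),np.cos(y)]]);l=(W[...,:2]-o)@R
for a in(-.03,0.03,.08,.11):
    print(a,[np.median(W[...,2][(abs(l[...,0]-a)<.006)&(abs(l[...,1]-b)<.01)]).round(4) for b in(-.11,-.09,-.05,.1)])
```

```text
[0.55332227 0.03425831 0.15795191] [ 0.73984793 -0.60133793  0.35813626]
-0.03 [np.float64(0.1082), np.float64(0.1094), np.float64(0.1074), np.float64(nan)]
0.03 [np.float64(0.1118), np.float64(0.1111), np.float64(0.1128), np.float64(0.1118)]
0.08 [np.float64(0.1113), np.float64(0.1119), np.float64(0.1124), np.float64(0.1115)]
0.11 [np.float64(0.1124), np.float64(0.1117), np.float64(0.1123), np.float64(0.1122)]
  return _methods._mean(a, axis=axis, dtype=dtype,
  ret = ret.dtype.type(ret / rcount)
```

View pics/ws.png

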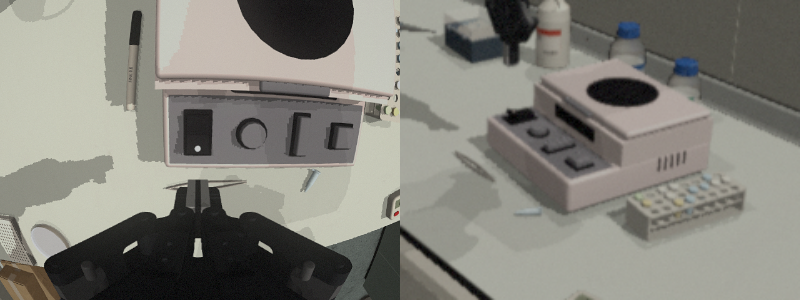

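The lid is flat at 0.112, so it is shut. The rocker's white dot (wrist view, about (197,149)) is at its raised front end, and the scene view puts the fingertips where I computed. Next I press the rocker.

Emit:
move_arm(deltas=[[[0, 0, 0], [0, 0, -0.4], 1], [[0, 0, 0], [0, 0, -0.7], 1], [[0, 0, 0], [0, 0, -0.76], 1], [[0, 0, 0], [0, 0, -0.8], 1], [[0, 0, 0], [0, 0, -0.83], 1], [[0, 0, 0], [0, 0, -0.86], 1], [[0, 0, 0], [0, 0, -0.86], 1]])

```text
time: 6.55
tool_pos: [0.554, 0.0339, 0.0725]
tcp_rot: [-3.134, 0.224, -0.004]
wrist_force: [-2.4, -0.8, 5.3]
width: -0.001
```

Emit:
move_arm(deltas=[[[0, 0, 0], [0, 0, -0.02], 1], [[0, 0, 0], [0, 0, -0.03], 1], [[0, 0, 0], [0, 0, -0.03], 1]])

```text
time: 6.92
tool_pos: [0.5541, 0.0339, 0.0722]
tcp_rot: [3.134, -0.224, 0.004]
wrist_force: [-10.0, -1.0, 22.8]
width: -0.004
```

It reached the hard stop at 0.072 with 23 N. Next I lift and go to the square key.

Emit:
move_arm(deltas=[[[0, 0, 0], [0, 0, 0.4], 1], [[0, 0, 0], [0, 0, 0.8], 1], [[0, 0, 0], [-0.05, -0.5, 0.8], 1], [[0, 0, 0], [-0.1, -1, 0.8], 1], [[0, 0, 0], [-0.1, -1, 0.8], 1]])

```text
time: 7.55
tool_pos: [0.5431, -0.0687, 0.1487]
tcp_rot: [3.132, -0.23, 0.003]
wrist_force: [0.4, -0.3, 0.0]
width: -0.003
```

Emit:
move_arm(deltas=[[[0, 0, 0], [0, -0.4, 0], 1], [[0, 0, 0], [0, -0.74, 0], 1], [[0, 0, 0], [0, -0.74, 0], 1], [[0, 0, 0], [0, -0.74, 0], 1]])

```text
time: 8.05
tool_pos: [0.543, -0.139, 0.1481]
tcp_rot: [-3.133, 0.224, 0.0]
wrist_force: [0.1, -0.4, 0.7]
width: 0.0
```

Run:
```python
from h import *
s=status.read_state();print(s["tool_pos"],s["wrist_force"])
p,d=read_camera("wrist")
q,e=read_camera("scene");cv2.imwrite("pics/ws2.png",np.hstack([cv2.resize(p,(400,300)),cv2.resize(q[200:290,280:400],(400,300))])[:,:,::-1])
```

```text
[ 0.54299044 -0.13900245  0.14807669] [ 0.05736145 -0.39722085  0.72433847]
```

View pics/ws2.png

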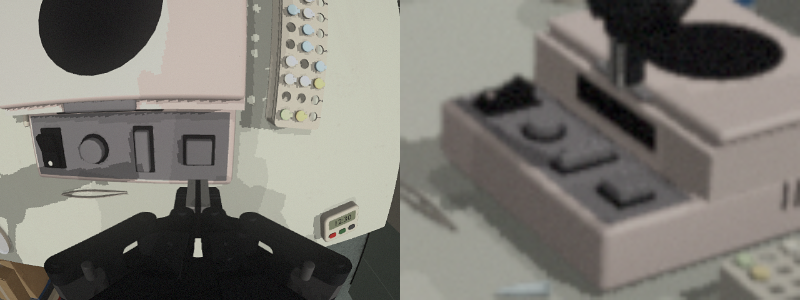

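The fingers line up with the square key (wrist view, (198,152)). Next I press it and release.

Emit:
move_arm(deltas=[[[0, 0, 0], [0, 0, -0.4], 1], [[0, 0, 0], [0, 0, -0.7], 1], [[0, 0, 0], [0, 0, -0.77], 1], [[0, 0, 0], [0, 0, -0.81], 1], [[0, 0, 0], [0, 0, -0.84], 1], [[0, 0, 0], [0, 0, -0.84], 1], [[0, 0, 0], [0, 0, -0.84], 1]])

```text
time: 9.02
tool_pos: [0.5434, -0.1396, 0.0669]
tcp_rot: [-3.133, 0.224, -0.002]
wrist_force: [-6.2, 4.0, 11.0]
width: -0.002
```

The key bottomed at 0.067. Next I release and go to the round key.

Emit:
move_arm(deltas=[[[0, 0, 0], [0, 0, 0.3], 1], [[0, 0, 0], [0, 0, 0.7], 1], [[0, 0, 0], [0.08, 0.5, 0.7], 1], [[0, 0, 0], [0.17, 1, 0.7], 1], [[0, 0, 0], [0.17, 1, 0.7], 1]])

```text
time: 9.65
tool_pos: [0.5615, -0.0374, 0.136]
tcp_rot: [-3.134, 0.218, -0.006]
wrist_force: [-0.5, -0.4, 0.5]
width: 0.001
```

Emit:
move_arm(deltas=[[[0, 0, 0], [0, 0.15, 0], 1], [[0, 0, 0], [0, 0.15, 0], 1], [[0, 0, 0], [0, 0.15, 0], 1]])

```text
time: 10.02
tool_pos: [0.5598, -0.0257, 0.1343]
tcp_rot: [3.133, -0.225, 0.0]
wrist_force: [-0.1, 1.2, 0.1]
width: -0.004
```

Commanded z is about 0.135. I'll press down to about 0.065 and hold.

Emit:
move_arm(deltas=[[[0, 0, 0], [0, 0, -0.3], 1], [[0, 0, 0], [0, 0, -0.56], 1], [[0, 0, 0], [0, 0, -0.63], 1], [[0, 0, 0], [0, 0, -0.67], 1], [[0, 0, 0], [0, 0, -0.7], 1], [[0, 0, 0], [0, 0, -0.7], 1], [[0, 0, 0], [0, 0, -0.7], 1], [[0, 0, 0], [0, 0, -0.7], 1]])

```text
time: 11.02
tool_pos: [0.5598, -0.0256, 0.0669]
tcp_rot: [3.133, -0.224, -0.0]
wrist_force: [-7.5, -1.4, 12.1]
width: -0.001
```

Run:
```python
from h import *
p,d=read_camera("wrist");q,e=read_camera("scene");s=status.read_state();print(s["tool_pos"],s["wrist_force"])
cv2.imwrite("pics/ws3.png",np.hstack([cv2.resize(p,(400,300)),cv2.resize(q[200:290,280:400],(400,300))])[:,:,::-1])
```

```text
[ 0.55982853 -0.02555969  0.06686827] [-7.29183041 -1.12873684 11.73212494]
```

View pics/ws3.png

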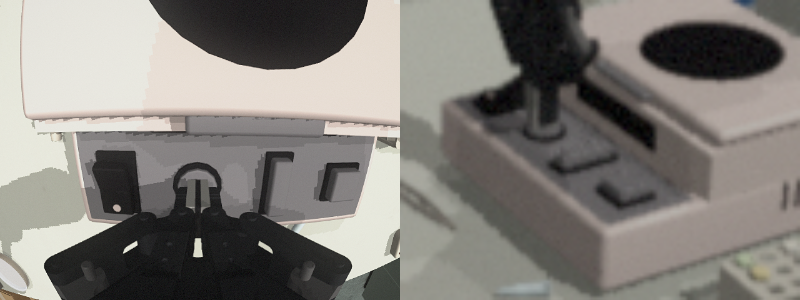

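The fingers are on the round key (wrist view, (198,180)), bottomed at 0.067 with 12 N. The bar and square keys are up and the lid is shut. Now I hand it in.

```bash
python3 -c "
from h import *
print(order.finish_job());s=status.read_state();print(s['tool_pos'],s['wrist_force'])"
```

```text
the job is handed in; nothing more can be done
None
the job is handed in; nothing more can be done
```

I carried out all four pushes in order with closed fingertips and handed the job in at about 11 s, with the fingers still holding the round key down. No verdict was reported.

| Step | Fingertip height | Push force | Result |
|---|---|---|---|
| Lid | 0.112 m | 20 N | Depth afterwards showed the lid flat at about 0.112 m, so it is shut |
| Rocker | 0.072 m | 23 N | Hard stop, taken as on |
| Square key | 0.067 m | 11 N | Bottomed, then released |
| Round key | 0.067 m | 12 N | Bottomed and held |

The last pictures, taken just before handing in, showed the lid shut, the bar and square keys up, and the fingers on the round key. I saw nothing to suggest the loose things were touched, but I did not measure their positions again. The lid, rocker and key values can't be read directly, so those results come from force, height and the camera pictures. No check failed or disagreed.

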